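# Make up two job kits in outlined trays

### The arm

A 6-joint arm with a two-finger parallel gripper is mounted at the origin on a cart in front of the work surface, level with it; the furniture and walls round the work are solid. World frame = base frame: x ahead of the robot, y to its left, z up, the work surface at z = 0. Lengths are in m, angles in rad, forces in N, time in s.
With the tool pointing down it reaches from about 0.275 to 0.825 m from the base axis. Payload 5.2 kg.
Tool frame: the origin (TCP) lies at the centre of the arm's flange, where the gripper is bolted on; the fingertips stand 186 mm ahead of it and the grasp point (between the pads) lies 167 mm ahead of it (bot.hold_point_z is the distance from the TCP to the grasp point, in m); z points along the fingers, y is the line along which they close (so a half turn about z gives the same grasp; the last joint's range is limited). The gripper opens to 93 mm and grips with 3 to 60 N. Pads are 15 mm wide; open, the fingers measure 128 mm over their backs; the gripper's body (75 mm by 188 mm) begins 65 mm behind the grasp point.
Start: joints at [0.995, 0.259, 1.535, -0, 1.348, -0.203], TCP at [0.2, 0.512, 0.405] pointing down, gripper open.
Joint ranges: [-3.14, 3.14], [-0.91, 2.08], [0.19, 2.58], [-1.22, 4.36], [0.22, 2.71], [-3.12, 3.12]. Speed limits (rad/s): [2.57, 2.57, 3.14, 3.14, 3.14, 3.14].

### API

Orientations are given as [roll, pitch, yaw] about the fixed x, y, z axes, in that order (R = Rz(yaw) Ry(pitch) Rx(roll)).
In Python, from workcell import get_state, read_camera, get_calibration, close_job, bot gives the robot as it stands.
- The arm moves only by the shell command python3 -m jog 'ROWS' [FORCE]. ROWS is JSON, a list of rows, each a list of 3 entries, a list of its own where there are three numbers: the closure, from 0 (fully open) to 1 (shut), then the shift along the tool's x, y, z in cm, then the turn about the tool's z in degrees. A call has 1 to 5 rows; each row is the pose to reach, as a shift and turn from the pose commanded when the call began, along the tool's axes at that moment; what a row does not reach only later rows make up. A row lasts 1/8 s, in which the tool goes at most 62.5 mm and 10.7 degrees, less where a joint would pass 70% of its speed; a pose out of reach is approached as far as the arm can. A call with a gripper value outside its range is refused whole. The fingers move at their own pace and stop on an object; FORCE is the grip in N (left out, the last holds). Time passes only in rows, so rows that repeat a pose let the fingers close. It gives the time, the measured TCP pose, the force, the opening and the grip force at its end, in the units of the state.
- get_state(): the state, without advancing time (a new reading comes with each control period).
- read_camera(name): name is "scene" or "top" or "wrist"; returns (picture, depth): 480x640x3 uint8, red, green, blue; 480x640 float32, m along the optical axis (not along the pixel's ray), 0 where there is no reading.
- get_calibration(name): a dict with "mtx" (3x3 intrinsics, pixels), "rvec" (rotation vector, rad) and "tvec" (3), from world to camera coordinates, as OpenCV has them. Camera axes: x right, y down, z forward; pixel columns grow to the right and rows downward; lengths in m; the calibration is good to about 2 mm. A picture is of the moment at which its call begins: read the wrist's pose just before it. get_calibration takes no time and is no camera call; for the wrist camera it gives the pose at the moment of the call.
- close_job(): hands the job in; it is judged then, once.
The state is a dict: "time_s": time; "joint_pos": joint angles; "qd": joint speeds; "joint_torque": joint torques, N m; "tool_pos": TCP position; "tcp_rot": TCP orientation; "ft_force": force on the tool from outside, world axes, zero at the start; "moment": the same for the moment, N m; "gripper_width": finger opening in m; "gripper_force": force on a finger pad.
Only numpy, scipy, OpenCV 4.12 (cv2) and the standard library are available. Lean on these libraries where they do the work, as an engineer would, in place of code of your own. Each camera call takes 0.05 s, during which the arm holds its last target. There are 200 camera calls.

### The job

Make up the two job kits from the tools lying on the bench: the red tray gets the red marker and the wooden squeegee, the blue tray gets the blue marker and the red stapler. Each goes on its own white outline in the tray, centred and lying lengthwise along it (either end first), the right way up and flat on the tray floor. Leave the black marker where it lies.

Things in the scene. Friction and masses are not known exactly. Their poses are not given: they have to be found in the camera images.
- red_tray: shallow red plastic tray, fixed, 180 x 180 mm (202 over the end tabs in y), rim 18 mm high, walls 4 mm, floor 4 mm above the bench. Origin: centre of the underside, z up. Two white outlines on its floor lie lengthwise along the tray's y, centred at y = 0: a narrow one (22 x 139 mm, marker) at x = -45 mm, a wide one (42 x 104 mm, squeegee) at x = +35 mm.
- blue_tray: shallow blue plastic tray, fixed, 180 x 180 mm (202 over the end tabs in y), rim 18 mm high, walls 4 mm, floor 4 mm above the bench. Origin: centre of the underside, z up. Two white outlines on its floor lie lengthwise along the tray's y, centred at y = 0: a narrow one (22 x 139 mm, marker) at x = -45 mm, a wide one (38 x 130 mm, stapler) at x = +35 mm.
- marker_red: felt marker lying flat, red barrel with a white band, 18 wide x 135 long x 20 high mm, 16 g, flat-sided so it does not roll. Origin: centre of its underside; y runs along its length, z up. Grip it across the barrel (x).
- marker_blue: felt marker lying flat, blue barrel with a white band, 18 wide x 135 long x 20 high mm, 16 g, flat-sided so it does not roll. Origin: centre of its underside; y runs along its length, z up. Grip it across the barrel (x).
- marker_black: felt marker lying flat, black barrel with a white band, 18 wide x 135 long x 20 high mm, 16 g, flat-sided so it does not roll. Origin: centre of its underside; y runs along its length, z up. Grip it across the barrel (x). It is not wanted in either kit.
- squeegee: felt squeegee lying flat: a pale wooden back with a grey felt edge, 38 wide x 100 long x 22 high mm, about 120 g. Origin: centre of its underside; y runs along its length, z up. Wood spans x -11 to +19 mm (22 high), felt x -19 to -11 mm (16 high). Grip it across its 38 mm width (x).
- stapler: stapler standing on its base, red top on a black base, 34 wide x 126 long x 44 high mm, about 190 g. Origin: centre of its underside; y runs along its length, z up. Base 34 mm wide up to 12 mm high, above that the body is 30 mm wide. Grip it across its width (x).

How it is judged:
At the end, for the whole second after the job is handed in: Red marker, squeegee in the red tray, blue marker, stapler in the blue: each within 14 mm across and 15 mm along of its outline's centre, turned under 0.2 rad from it (either way round), tilt under 0.15 rad, underside under 9 mm above the bench, at rest; black marker moved under 30 mm (x of marker_red in the frame of red_tray between -0.059 and -0.031 m and y of marker_red in the frame of red_tray between -0.015 and 0.015 m and z of each of marker_red, squeegee in the frame of red_tray below 0.009 m and angle between each of marker_red, squeegee, marker_blue, stapler's own z axis and vertical below 0.15 rad and angle between the y axis of each of marker_red, squeegee and the y axis of red_tray, either way round below 0.2 rad and linear speed of each of marker_red, squeegee, marker_blue, stapler below 0.02 m/s and angular speed of each of marker_red, squeegee, marker_blue, stapler below 0.2 rad/s and x of squeegee in the frame of red_tray between 0.021 and 0.049 m and y of squeegee in the frame of red_tray between -0.015 and 0.015 m and x of marker_blue in the frame of blue_tray between -0.059 and -0.031 m and y of marker_blue in the frame of blue_tray between -0.015 and 0.015 m and z of each of marker_blue, stapler in the frame of blue_tray below 0.009 m and angle between the y axis of each of marker_blue, stapler and the y axis of blue_tray, either way round below 0.2 rad and x of stapler in the frame of blue_tray between 0.021 and 0.049 m and y of stapler in the frame of blue_tray between -0.015 and 0.015 m and distance of marker_black from where it was at the start of the episode below 0.03 m); the robot touches nothing.
It fails at once if the black marker was moved more than 30 mm (distance of marker_black from where it was at the start of the episode above 0.03 m).
It also fails if it takes over 106 s, if anything falls off the work surface, if the arm or the gripper's body presses on something with over 40 N, if the wrist force passes 120 N, or if a joint passes its speed limit or range.

## Working session

There is one attempt and no reset: what is moved stays moved. The work goes in short steps, Python scripts to look and compute and a shell command to move; the robot and the scene stay as the last step left them, time stands still between calls to the robot, and variables do not carry over. Pictures are saved under pics/ and viewed, at most 14 in all, crops included, and the job is handed in when it is done.

```bash
mkdir -p pics; ls
python3 - <<'E'
from workcell import *
import cv2
for n in("top","scene"):
    p,d=read_camera(n); cv2.imwrite(f"pics/{n}0.png",p[:,:,::-1]); import numpy as np
    np.savez(f"{n}0.npz",p=p,d=d); print(get_calibration(n))
s=get_state();print(s['tool_pos'],s['tcp_rot'],s['time_s'])
E
```

```text
pics
{'mtx': array([[570.34052702,   0.        , 316.16831191],
       [  0.        , 570.34052702, 231.6914745 ],
       [  0.        ,   0.        ,   1.        ]]), 'rvec': array([ 2.15632859, -2.18902123,  0.10961169]), 'tvec': array([0.01664112, 0.56264085, 1.05538533])}
{'mtx': array([[452.87446403,   0.        , 323.4453687 ],
       [  0.        , 452.87446403, 237.57956992],
       [  0.        ,   0.        ,   1.        ]]), 'rvec': array([ 1.98231123, -0.89509752,  0.51138667]), 'tvec': array([-0.35503378,  0.23634281,  0.51314352])}
[0.20019233 0.51206878 0.40400544] [-3.13997705e+00 -2.98607475e-04  2.76883634e+00] 0.1
```

View pics/top0.png

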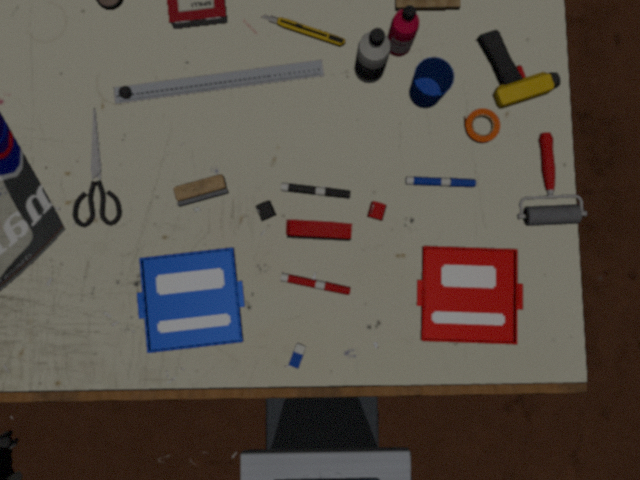

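The top view shows the blue tray at (192,300), red tray at (470,295), squeegee (201,190), black marker (316,190), blue marker (441,182), red marker (316,284) and stapler (319,230), with a small cube at each end of the stapler. In both trays the narrow outline is the one nearest the robot.

```bash
cat > h.py <<'E'
import numpy as np,cv2
from workcell import *
def cast(uv,z,c):
    R=cv2.Rodrigues(c['rvec'])[0]; o=-R.T@c['tvec']
    r=cv2.undistortPoints(np.float64(uv).reshape(-1,1,2),c['mtx'],None)[:,0]
    d=np.c_[r,np.ones(len(r))]@R
    return (o+d*((z-o[2])/d[:,2])[:,None])[:,:2]
def rect(mask,z,c,off=(0,0)):
    k=max(cv2.findContours(mask.astype(np.uint8),cv2.RETR_EXTERNAL,cv2.CHAIN_APPROX_NONE)[0],key=cv2.contourArea)
    w=cast(k[:,0]+np.array(off),z,c)
    (x,y),(a,b),t=cv2.minAreaRect((w*1000).astype(np.float32))
    if a>b: t+=90   # direction of long side is t+90
    l=(t+90)%180
    return round(x),round(y),round(max(a,b)),round(min(a,b)),round(l,1) # mm, long axis deg from world x
E
python3 - <<'E'
from h import *
f=np.load('top0.npz');p=f['p'].astype(int);c=get_calibration('top');d=f['d']
print(-cv2.Rodrigues(c['rvec'])[0].T@c['tvec'])
for n,(u0,u1,v0,v1),z in [('sq',(165,240,165,212),.022),('black',(275,358,176,203),.02),('blue',(398,484,170,193),.02),('red',(275,358,266,302),.02),('stap',(280,359,215,246),.044)]:
    q=p[v0:v1,u0:u1]; bg=np.median(np.r_[q[0],q[-1]],axis=0)
    m=np.abs(q-bg).max(2)>28
    print(n,rect(m,z,c,(u0,v0)),'bg',bg,'minDepth',np.median(d[v0:v1,u0:u1][m]).round(3))
for n,(u0,u1,v0,v1) in [('bt_wide',(150,232,262,300)),('bt_nar',(152,238,308,338)),('rt_wide',(432,508,258,296)),('rt_nar',(426,510,306,332))]:
    q=p[v0:v1,u0:u1]; print(n,rect(q.min(2)>110,.004,c,(u0,v0)))
E
```

```text
[0.45718078 0.01229349 1.10522145]
sq (647, 229, 100, 41, 104.6) bg [114. 112. 100.] minDepth 1.098
black (647, 34, 56, 18, 82.7) bg [115. 112. 101.] minDepth 1.102
blue (659, -207, 58, 18, 86.9) bg [115. 113. 101.] minDepth 1.104
red (471, 37, 56, 17, 77.9) bg [115. 112. 101.] minDepth 1.084
stap (565, 4, 123, 36, 86.4) bg [115. 112. 100.] minDepth 1.071
bt_wide (474, 253, 128, 37, 95.7)
bt_nar (394, 245, 137, 21, 95.6)
rt_wide (475, -283, 101, 40, 86.8)
rt_nar (395, -279, 136, 20, 87.2)
```

View pics/scene0.png

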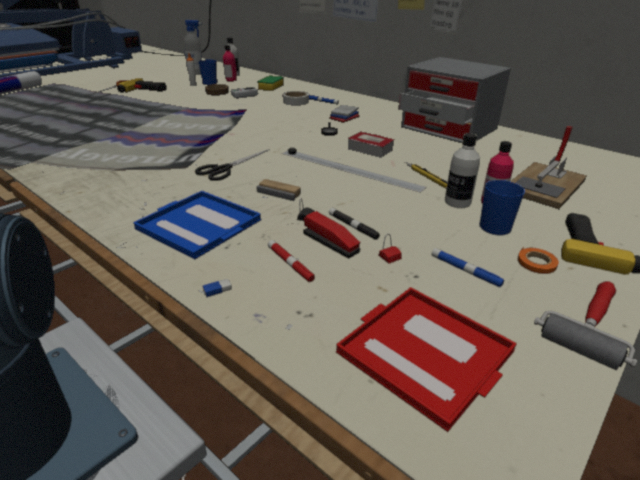

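```bash
cat >> h.py <<'E'
def go(x,y,z,yaw):  # mm, deg target -> shift in tool axes (cm) and turn (deg)
    s=get_state(); from scipy.spatial.transform import Rotation as Ro
    R=Ro.from_euler('xyz',s['tcp_rot']); d=R.inv().apply(np.array([x,y,z])/1000-s['tool_pos'])*100
    t=(-(yaw-np.degrees(s['tcp_rot'][2]))+90)%180-90
    print('shift cm',d.round(2),'turn',round(t,1),'width',round(s['gripper_width']*1000,1),'t',s['time_s'],'q6',s['joint_pos'][5])
E
python3 - <<'E'
from h import *
f=np.load('top0.npz');p=f['p'].astype(int);c=get_calibration('top')
for n,(u0,u1,v0,v1) in [('black',(275,358,176,203)),('blue',(398,484,170,193)),('red',(275,358,266,302))]:
    q=p[v0:v1,u0:u1]; bg=np.median(np.r_[q[0],q[-1]],axis=0)
    m=(np.abs(q-bg).max(2)>28).astype(np.uint8); m=cv2.morphologyEx(np.pad(m,12),cv2.MORPH_CLOSE,np.ones((3,15)))[12:-12,12:-12]
    print(n,rect(m,.02,c,(u0,v0)))
go(471,37,290,78)
E
```

```text
black (643, 2, 122, 19, 82.7)
blue (658, -233, 137, 19, 86.9)
red (464, 5, 122, 18, 77.3)
shift cm [-42.53 -34.36  11.44] turn 80.6 width 92.9 t 0.1 q6 -0.20281777536606652
```

```bash
python3 - <<'E'
from h import *
go(466,11,330,77.5)
E
python3 -m jog '[[0.3,[-8,-7,1],10],[0.3,[-16,-14,2],20],[0.3,[-24,-21,3],30],[0.3,[-32,-28,4],40],[0.3,[-40,-35,5],50]]' 40 | tail -c 600
python3 - <<'E'
from h import *
go(466,11,330,77.5)
E
```

```text
shift cm [-43.01 -36.97   7.45] turn 81.1 width 92.9 t 0.1 q6 -0.20281777536606652
time_s: 0.72
tool_pos: [0.3441, 0.2344, 0.3752]
tcp_rot: [3.141, 0.0, 1.891]
ft_force: [1.2, -0.1, -1.1]
gripper_width: 0.0653
gripper_force: 0.0
shift cm [-25.04   4.54   4.53] turn 30.8 width 65.3 t 0.725 q6 0.008513765753211909
```

```bash
python3 -m jog '[[0.3,[-6,1,1],8],[0.3,[-12,2,2],15],[0.3,[-18,3,3],22],[0.3,[-24.5,4.5,4.5],30],[0.3,[-24.5,4.5,4.5],30]]' | sed -n 2,3p
python3 - <<'E'
from h import *
go(466,11,330,77.5)
c=get_calibration('wrist');p,d=read_camera('wrist');cv2.imwrite('pics/w1.png',p[:,:,::-1]);np.savez('w1.npz',p=p,d=d)
print(-cv2.Rodrigues(c['rvec'])[0].T@c['tvec'])
R=cv2.Rodrigues(c['rvec'])[0]
for n,q in [('red',(466,11,20)),('stap',(565,4,44)),('black',(643,2,20))]:print(n,cv2.projectPoints(np.array([q])/1000.,c['rvec'],c['tvec'],c['mtx'],None)[0].ravel())
E
```

```text
tool_pos: [0.4661, 0.0151, 0.3293]
tcp_rot: [-3.14, 0.001, 1.367]
shift cm [-0.4   0.08 -0.07] turn 0.8 width 65.4 t 1.35 q6 -0.0028541472460183264
[0.4818361  0.08802768 0.30808748]
red [317.52319579 239.1210204 ]
stap [459.38938693 229.88975965]
black [553.37168678 204.02492358]
```

View pics/w1.png

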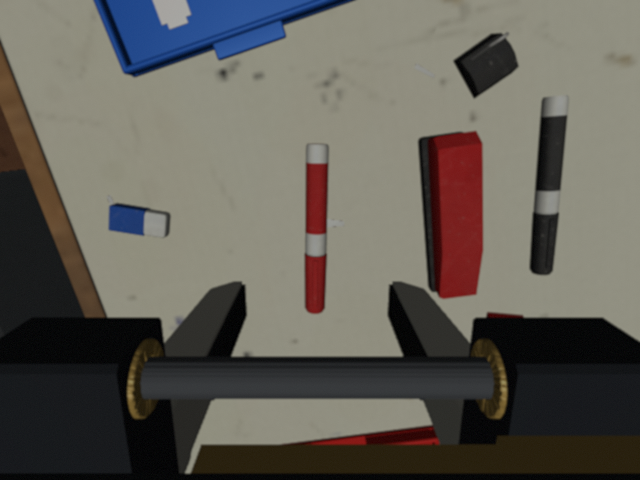

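The red marker spans (317,143) to (315,312), the stapler's top runs from about (430,135) to (480,296), and the black marker spans (555,97) to (541,273).

Run:
```python
from h import *
c=get_calibration('wrist')
w=cast([(317,144),(315,311),(427,134),(480,132),(439,297),(480,295)],.02,c)*1000
s=cast([(430,136),(481,132),(439,297),(480,296)],.044,c)*1000
print(w[:2].round(),w[:2].mean(0),np.linalg.norm(w[0]-w[1]),np.degrees(np.arctan2(*(w[0]-w[1])[::-1])))
print(s.round(),s.mean(0))
m=w[:2].mean(0); go(m[0],m[1],189,np.degrees(np.arctan2(*(w[0]-w[1])[::-1])))
```

```text
[[479.  81.]
 [451. -46.]] [465.06552867  17.76226508] 130.2422028951585 77.75512149360206
[[552.  72.]
 [585.  68.]
 [544. -42.]
 [574. -47.]] [563.77957059  12.97896646]
shift cm [ 0.14 -0.03 14.04] turn 0.7 width 64.8 t 1.4 q6 -0.0036771590620912303
```

```bash
python3 -m jog '[[0.3,[0,0,4],0.5],[0.3,[0,0,8],0.5],[0.3,[0,0,12],0.5],[0.3,[0,0,14],0.5],[0.3,[0,0,14],0.5]]' 25 | sed -n 2,4p; python3 -m jog '[[0.85,[0,0,0],0],[0.85,[0,0,0],0],[0.95,[0,0,0],0],[0.95,[0,0,0],0],[0.95,[0,0,0],0]]' 25
python3 - <<'E'
from h import *
c=get_calibration('top')
w=cast([(281,276),(351,290)],.02,c)*1000;print(w,w.mean(0))
go(465,15,340,77.5)
E
```

```text
tool_pos: [0.4633, 0.0199, 0.1895]
tcp_rot: [-3.137, -0.0, 1.366]
ft_force: [0.2, -0.2, 1.1]
time_s: 2.65
tool_pos: [0.4647, 0.0183, 0.1906]
tcp_rot: [3.141, -0.0, 1.364]
ft_force: [0.3, 0.3, -0.1]
gripper_width: 0.0196
gripper_force: 0.1
[[480.10527038  76.13823992]
 [451.67296037 -56.10916713]] [465.88911537  10.0145364 ]
shift cm [ -0.32   0.1  -14.94] turn 0.6 width 19.6 t 2.65 q6 0.005929280121545884
```

```bash
python3 -m jog '[[1,[0,0,0],0],[1,[0,0,0],0],[1,[0,0,0],0]]' 25|tail -2; python3 -m jog '[[1,[0,0,-3],0],[1,[0,0,-7],0],[1,[0,0,-12],0],[1,[0,0,-14],0],[1,[0,0,-14],0]]'
python3 - <<'E'
from h import *
import time
c=get_calibration('wrist');p,d=read_camera('wrist');cv2.imwrite('pics/w2.png',p[:,:,::-1])
q=p.astype(int);m=(q[:,:,0]-q[:,:,1]>40);v,u=np.nonzero(m[:,260:380]);
print('red rows',v.min(),v.max())
x=cast([(316,v.min()),(316,v.max())],get_state()['tool_pos'][2]-.17,c)*1000;print(x,get_state()['tool_pos'])
g=lambda tx,ty,yaw,lx:(tx+lx*np.cos(np.radians(yaw)),ty+lx*np.sin(np.radians(yaw)))
go(395,-279,330,87)
E
```

```text
gripper_width: 0.0179
gripper_force: 25.0
time_s: 3.65
tool_pos: [0.4651, 0.0183, 0.3318]
tcp_rot: [3.138, -0.0, 1.364]
ft_force: [-0.6, -0.3, -0.8]
gripper_width: 0.0177
gripper_force: 25.0
red rows 197 444
[[476.42852124  67.6321922 ]
 [452.63555566 -45.2926887 ]] [0.46458388 0.01841379 0.33036306]
shift cm [-3.054e+01 -7.000e-01  3.000e-02] turn -8.9 width 17.9 t 3.7 q6 0.005945444253532814
```

View pics/w2.png

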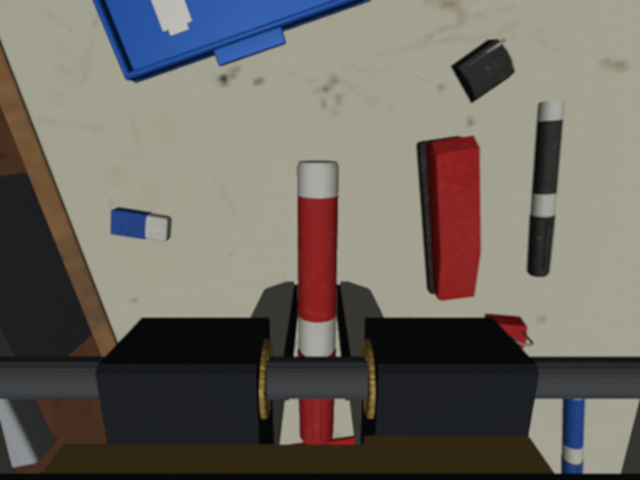

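The red marker is held centred: its far end at (317,161) works out about 67 mm from the grasp. Next I carry it to the red tray.

```bash
python3 -m jog '[[1,[-5,0,0],-2],[1,[-11,0,0],-4],[1,[-17,0,0],-6],[1,[-23,-0.5,0],-8],[1,[-29,-0.7,0],-9]]'|sed -n 2p;  python3 -m jog '[[1,[-1.5,0,0],0],[1,[-1.5,0,0],0],[1,[-1.5,0,0],0]]'|sed -n 2,3p
python3 - <<'E'
from h import *
go(395,-279,195.5,87)
c=get_calibration('wrist');p,d=read_camera('wrist');cv2.imwrite('pics/w3.png',p[:,:,::-1])
R=cv2.Rodrigues(c['rvec'])[0]
m=p.min(2)>130
n,l,st,ce=cv2.connectedComponentsWithStats(m.astype(np.uint8))
for i in range(1,n):
    if st[i,4]>800: print(st[i],rect(l==i,.004,c))
E
```

```text
tool_pos: [0.397, -0.2653, 0.3285]
tool_pos: [0.3976, -0.2774, 0.3296]
tcp_rot: [-3.14, -0.002, 1.522]
shift cm [-0.2  -0.24 13.41] turn 0.2 width 17.8 t 4.7 q6 -0.7913213165295745
[   127      0    513    356 108248] (474, -256, 414, 276, 177.2)
[ 299  163   36   36 1225] (400, -238, 27, 27, 177.2)
[ 385  163   61  128 6676] (475, -281, 104, 42, 87.1)
[ 301  320   32   37 1037] (393, -374, 34, 26, 86.0)
[329 399  25  45 820] (412, -460, 48, 23, 87.3)
[ 568  400   67   63 1551] (655, -486, 69, 49, 80.8)
```

View pics/w3.png

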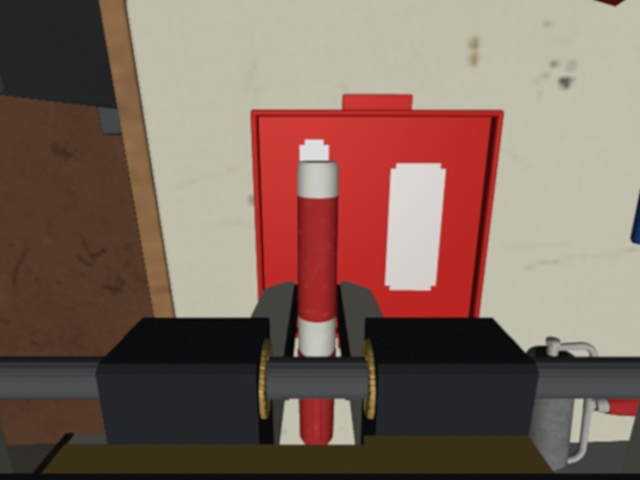

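The narrow outline's end shows at (314,145) under the marker. The wide outline at (416,227) measures (475,-281) mm, matching the top view. Lowering now.

```bash
python3 -m jog '[[1,[-0.1,-0.2,4],0],[1,[-0.1,-0.2,8],0],[1,[-0.1,-0.2,11],0],[1,[-0.1,-0.2,13],0],[1,[-0.1,-0.2,13.3],0]]'|sed -n 2,4p; python3 -m jog '[[1,[0,0,0],0],[0.7,[0,0,0],0],[0.7,[0,0,0],0],[0.7,[0,0,0],0]]';  python3 -m jog '[[0.7,[0,0,-4],0],[0.7,[0,0,-9],0],[0.7,[0,0,-14],0],[0.7,[0,0,-14],0]]'|sed -n 2p
python3 - <<'E'
from h import *
go(647,229,330,104.6)
p,d=read_camera('wrist');cv2.imwrite('pics/w4.png',p[:,:,::-1])
E
```

```text
tool_pos: [0.3955, -0.278, 0.1964]
tcp_rot: [-3.139, -0.002, 1.523]
ft_force: [0.4, -0.6, 0.4]
time_s: 5.88
tool_pos: [0.3955, -0.28, 0.198]
tcp_rot: [3.141, 0.001, 1.521]
ft_force: [0.4, -0.6, 0.3]
gripper_width: 0.0276
gripper_force: 0.0
tool_pos: [0.3963, -0.2808, 0.3417]
shift cm [52.18 22.48  0.98] turn -17.5 width 27.7 t 6.375 q6 -0.7966737671707117
```

View pics/w4.png

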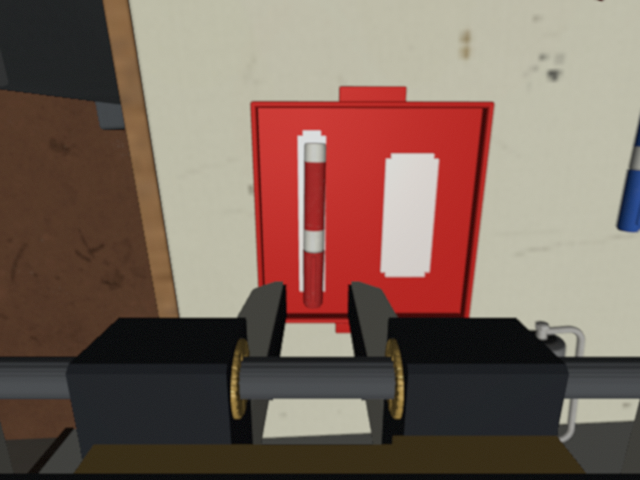

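The marker (rows 143–307) lies on the outline (rows 130–293) but looks shifted along it, so I measure the offset.

Run:
```python
from h import *
c=get_calibration('wrist')
a=cast([(315,143),(313,307)],.024,c)*1000;b=cast([(312,131),(310,294)],.004,c)*1000
print(a.round(),a.mean(0),b.round(),b.mean(0),np.linalg.norm(a[0]-a[1]),np.linalg.norm(b[0]-b[1]))
w=cast([(411,154),(407,277)],.004,c)*1000;print(w,w.mean(0))
```

```text
[[ 399. -214.]
 [ 391. -344.]] [ 395.22545296 -279.31166956] [[ 397. -206.]
 [ 388. -341.]] [ 392.98661239 -273.57739957] 130.13672632576777 135.72287616371125
[[ 474.03112838 -227.09134035]
 [ 472.11951795 -329.89414139]] [ 473.07532317 -278.49274087]
```

```bash
python3 -m jog '[[0.35,[1,6,0],0],[0.35,[2,12,0],0],[0.35,[3,18,0],0],[0.35,[4,25.5,0],0],[0.35,[4,25.5,0],0]]'|sed -n 2p; python3 -m jog '[[0.35,[0,0.3,0],0],[0.35,[0,0.3,0],0]]'|sed -n 2p
python3 - <<'E'
from h import *
c=get_calibration('wrist');p,d=read_camera('wrist');cv2.imwrite('pics/w5.png',p[:,:,::-1])
q=p.astype(int);m=(q[:,:,2]-q[:,:,0]>30)
m=cv2.morphologyEx(m.astype(np.uint8),cv2.MORPH_CLOSE,np.ones((41,3)))
print(rect(m,.02,c)); go(658,-233,189,87)
E
```

```text
tool_pos: [0.6546, -0.2515, 0.3338]
tool_pos: [0.6539, -0.2531, 0.3368]
(859, -224, 98, 75, 99.4)
shift cm [ 2.04  0.34 14.83] turn 0.1 width 60.6 t 7.35 q6 -0.47712360771634116
```

View pics/w5.png

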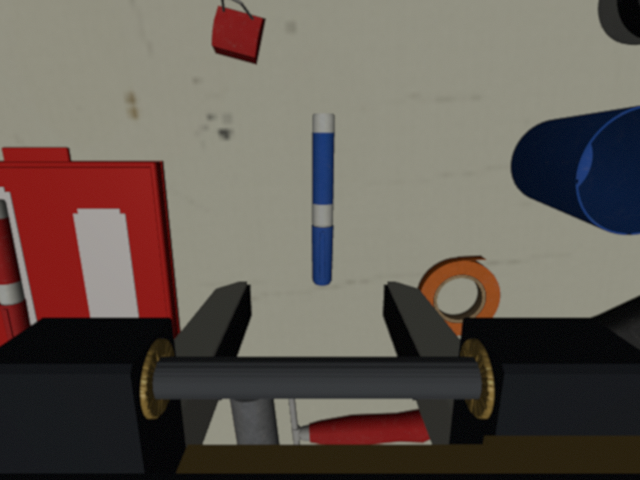

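The blue marker spans (324,114) to (322,284); the orange tape and the cup are clear of the fingers.

Run:
```python
from h import *
c=get_calibration('wrist')
a=cast([(324,115),(322,283)],.02,c)*1000;m=a.mean(0);yw=np.degrees(np.arctan2(*(a[0]-a[1])[::-1]))
print(a.round(),m,yw); go((m[0]+658)/2,m[1],190.5,yw)
```

```text
[[ 664. -167.]
 [ 656. -296.]] [ 659.90382663 -231.64846311] 86.63346399320865
shift cm [ 2.18  0.42 14.68] turn 0.4 width 60.6 t 7.35 q6 -0.47712360771634116
```

```bash
python3 -m jog '[[0.35,[1,0.4,3],0.4],[0.35,[2.1,0.4,7],0.4],[0.35,[2.1,0.4,11],0.4],[0.35,[2.1,0.4,14],0.4],[0.35,[2.1,0.4,14.6],0.4]]' 25 | sed -n 2,4p; python3 -m jog '[[1,[0,0,0],0],[1,[0,0,0],0],[1,[0,0,0],0],[1,[0,0,0],0],[1,[0,0,0],0]]' 25;python3 -m jog '[[1,[0,0,0],0],[1,[0,0,0],0]]' 25|tail -2
python3 - <<'E'
from h import *
go(394,245,195.5,95.6)
E
```

```text
tool_pos: [0.6583, -0.2322, 0.1897]
tcp_rot: [-3.138, -0.002, 1.513]
ft_force: [1.3, -0.7, -1.0]
time_s: 8.6
tool_pos: [0.6603, -0.232, 0.1919]
tcp_rot: [3.141, 0.0, 1.514]
ft_force: [-1.2, -0.3, 2.9]
gripper_width: 0.0179
gripper_force: 25.0
gripper_width: 0.0179
gripper_force: 25.0
shift cm [ 46.12 -29.3   -0.38] turn -8.9 width 17.9 t 8.85 q6 -0.44009930663961067
```

```bash
python3 -m jog '[[1,[0,0,-3],0],[1,[0,0,-7],0],[1,[0,0,-12],0],[1,[0,0,-14],0]]'|sed -n 2p; python3 -m jog '[[1,[4,-3,0],-2],[1,[9,-6,0],-4],[1,[14,-9,0],-6],[1,[19,-12,0],-8],[1,[24,-15,0],-9]]'|sed -n 2p; python3 -m jog '[[1,[5,-3,0],0],[1,[10,-6,0],0],[1,[15,-9,0],0],[1,[20,-12,0],0],[1,[20,-12,0],0]]'|sed -n 2p;python3 - <<'E'
from h import *
go(394,245,196.5,95.6)
E
```

```text
tool_pos: [0.6607, -0.2322, 0.335]
tool_pos: [0.5229, 0.0176, 0.3313]
tool_pos: [0.3818, 0.2055, 0.3313]
shift cm [ 3.79  1.64 13.48] turn 0.5 width 17.9 t 10.6 q6 0.12875883433020358
```

```bash
python3 -m jog '[[1,[2,1,0],0.5],[1,[3.8,1.6,0],0.5],[1,[3.8,1.6,0],0.5],[1,[3.8,1.6,0],0.5]]'|sed -n 2p;python3 - <<'E'
from h import *
go(394,245,196.5,95.6)
c=get_calibration('wrist');p,d=read_camera('wrist');cv2.imwrite('pics/w6.png',p[:,:,::-1])
m=p.min(2)>130
n,l,st,ce=cv2.connectedComponentsWithStats(m.astype(np.uint8))
for i in range(1,n):
    if 800<st[i,4]<20000: print(st[i],rect(l==i,.004,c))
E
```

```text
tool_pos: [0.3969, 0.2421, 0.3311]
shift cm [ 0.33 -0.25 13.46] turn -0.4 width 17.6 t 11.1 q6 0.21587902914733564
[ 298  131   37   58 1856] (392, 296, 43, 28, 95.2)
[ 387  137   58  160 7668] (474, 255, 130, 39, 95.5)
[   0  292   29   64 1561] (142, 133, 61, 25, 90.1)
[ 300  311   33   38 1125] (405, 152, 36, 27, 95.8)
[   0  399   42   74 2443] (138, 16, 85, 33, 89.9)
[ 280  399   75   45 1835] (414, 58, 70, 49, 5.3)
[ 529  399  110   74 5629] (661, 64, 95, 83, 5.3)
```

View pics/w6.png

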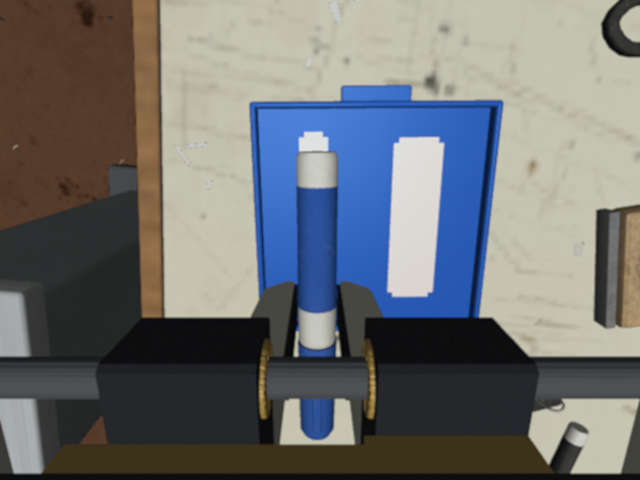

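The blue marker's far end is at (317,152), so its centre sits about 4 mm beyond the grasp. The wide outline at (415,217) agrees with the top view. Correcting for that and lowering.

```bash
python3 -m jog '[[1,[0,-0.2,4],0],[1,[0,-0.2,8],0],[1,[0,-0.2,11],0],[1,[0,-0.2,13],0],[1,[0,-0.2,13.4],0]]'|sed -n 2,4p; python3 -m jog '[[1,[0,0,0],0],[0.7,[0,0,0],0],[0.7,[0,0,0],0],[0.7,[0,0,0],0]]'|tail -2;  python3 -m jog '[[0.7,[0,0,-4],0],[0.7,[0,0,-9],0],[0.7,[0,0,-14],0],[0.7,[0,0,-14],0]]'|sed -n 2p
python3 - <<'E'
from h import *
go(647,229,335,104.6)
E
```

```text
tool_pos: [0.3943, 0.2416, 0.1964]
tcp_rot: [-3.139, 0.001, 1.661]
ft_force: [-1.0, 0.1, -0.2]
gripper_width: 0.0278
gripper_force: 0.0
tool_pos: [0.3959, 0.2429, 0.3416]
shift cm [-3.68 24.87  0.88] turn -9.3 width 27.6 t 12.775 q6 0.21755682461246023
```

```bash
python3 -m jog '[[0.2,[-1,6,0],-2],[0.2,[-2,12,0],-4],[0.2,[-3,18,0],-6],[0.2,[-6,24,0],-8],[0.2,[-6,24.7,0],-9]]'|sed -n 2p;python3 -m jog '[[0.2,[0,0,0],0],[0.2,[0,0,0],0],[0.2,[0,0,0],0]]'|sed -n 2p;python3 - <<'E'
from h import *
go(647,229,335,104.6)
p,d=read_camera('wrist');c=get_calibration('wrist');cv2.imwrite('pics/w7.png',p[:,:,::-1])
E
```

```text
tool_pos: [0.649, 0.203, 0.3348]
tool_pos: [0.645, 0.206, 0.3379]
shift cm [2.18 0.77 0.29] turn -0.3 width 74.4 t 13.775 q6 -0.10495485421190069
```

View pics/w7.png

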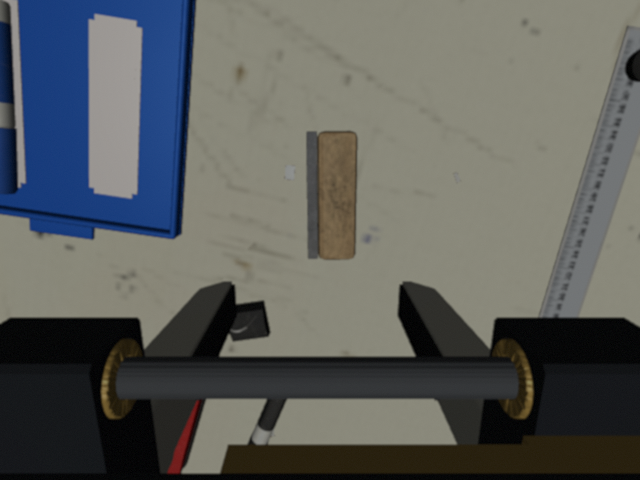

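The squeegee's wood spans (318–357, 131–259), with the felt on its left from 307 to 318. The dark clip at (249,320) stays clear.

Run:
```python
from h import *
c=get_calibration('wrist')
a=cast([(337.5,132),(336.5,258)],.022,c)*1000;m=a.mean(0);v=a[0]-a[1];yw=np.degrees(np.arctan2(v[1],v[0]));v/=np.linalg.norm(v)
n=np.array([v[1],-v[0]]); b=cast([(318,195),(357,195)],.022,c)*1000
print(a.round(),m,yw,(b[1]-b[0])@n); o=m-4*n;print(o); go(o[0],o[1],190,yw)
```

```text
[[642. 282.]
 [666. 189.]] [654.26375449 235.63957652] 104.62724211604797 29.48567792918034
[650.39339765 234.62945876]
shift cm [ 2.65  1.22 14.81] turn -0.3 width 74.4 t 13.825 q6 -0.10500997209836287
```

```bash
python3 -m jog '[[0.2,[1.5,1,3],0],[0.2,[2.5,1,7],0],[0.2,[2.5,1,11],0],[0.2,[2.5,1,14],0],[0.2,[2.5,1,14.6],0]]' 25 | sed -n 2,4p; python3 -m jog '[[1,[0,0,0],0],[1,[0,0,0],0],[1,[0,0,0],0],[1,[0,0,0],0],[1,[0,0,0],0]]' 30;python3 -m jog '[[1,[0,0,0],0],[1,[0,0,0],0]]' 30|tail -2; python3 -m jog '[[1,[0,0,-3],0],[1,[0,0,-7],0],[1,[0,0,-12],0],[1,[0,0,-14],0],[1,[0,0,-14],0]]';python3 - <<'E'
from h import *
p,d=read_camera('wrist');c=get_calibration('wrist');cv2.imwrite('pics/w8.png',p[:,:,::-1])
go(475,-281,330,87)
E
```

```text
tool_pos: [0.6483, 0.2321, 0.1895]
tcp_rot: [-3.137, -0.0, 1.82]
ft_force: [-0.4, 0.0, 0.1]
time_s: 15.08
tool_pos: [0.65, 0.2319, 0.1924]
tcp_rot: [3.14, 0.0, 1.819]
ft_force: [-1.1, 0.0, 4.8]
gripper_width: 0.0378
gripper_force: 30.0
gripper_width: 0.0379
gripper_force: 30.0
time_s: 15.95
tool_pos: [0.6501, 0.2319, 0.3332]
tcp_rot: [3.138, 0.0, 1.819]
ft_force: [0.7, 0.2, -1.5]
gripper_width: 0.0381
gripper_force: 30.0
shift cm [-45.41 -29.54   0.12] turn 17.2 width 37.6 t 16.0 q6 -0.06707746148356515
```

View pics/w8.png

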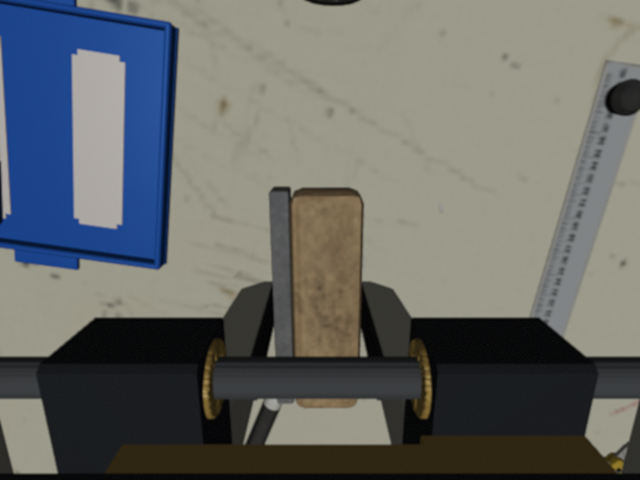

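The squeegee is held square, with its ends at rows 188 and 407. Now I work out the along offset and carry it to the red tray.

```bash
python3 - <<'E'
from h import *
c=get_calibration('wrist');s=get_state();t=s['tool_pos']
a=cast([(327,189),(327,406)],t[2]-.17,c)*1000;y=s['tcp_rot'][2];print((a-t[:2]*1000)@[np.cos(y),np.sin(y)])
E
python3 -m jog '[[1,[-4,-3,0],3],[1,[-9,-6,0],6],[1,[-14,-9,0],9],[1,[-19,-12,0],12],[1,[-24,-16,0],15]]'|sed -n 2p
python3 - <<'E'
from h import *
go(475,-281,330,87)
E
```

```text
[ 53.49539439 -43.3598908 ]
tool_pos: [0.5532, -0.0403, 0.3292]
shift cm [-24.18  -7.47  -0.08] turn 2.2 width 37.8 t 16.625 q6 -0.25897248375067333
```

```bash
python3 -m jog '[[1,[-5,-1.5,0],1],[1,[-11,-3,0],2],[1,[-17,-5,0],2],[1,[-22,-7,0],2],[1,[-24.5,-7.5,0],2]]'|sed -n 2p; python3 -m jog '[[1,[0,0,0],0],[1,[0,0,0],0]]'|sed -n 2,3p;python3 - <<'E'
from h import *
go(475,-284,197,87)
E
```

```text
tool_pos: [0.4742, -0.285, 0.3291]
tool_pos: [0.4759, -0.2818, 0.33]
tcp_rot: [-3.139, -0.002, 1.523]
shift cm [-0.25 -0.05 13.3 ] turn 0.2 width 37.9 t 17.5 q6 -0.688450048610543
```

```bash
python3 -m jog '[[1,[-0.2,0,4],0],[1,[-0.2,0,8],0],[1,[-0.2,0,11],0],[1,[-0.2,0,13],0],[1,[-0.2,0,13.3],0]]'|sed -n 2,4p; python3 -m jog '[[1,[0,0,0],0],[0.46,[0,0,0],0],[0.46,[0,0,0],0],[0.46,[0,0,0],0]]'|tail -3;  python3 -m jog '[[0.46,[0,0,-4],0],[0.46,[0,0,-9],0],[0.46,[0,0,-14],0],[0.46,[0,0,-14],0]]'|sed -n 2p
python3 - <<'E'
from h import *
go(475,-281,330,87)
p,d=read_camera('wrist');cv2.imwrite('pics/w9.png',p[:,:,::-1])
go(564,10,335,86.4)
E
```

```text
tool_pos: [0.4759, -0.2827, 0.1968]
tcp_rot: [-3.138, -0.003, 1.525]
ft_force: [0.5, 0.0, -1.8]
ft_force: [0.4, -1.6, 0.7]
gripper_width: 0.0503
gripper_force: 0.0
tool_pos: [0.4769, -0.2856, 0.3433]
shift cm [ 0.46 -0.23  1.33] turn 0.2 width 50.1 t 19.125 q6 -0.6919621456328691
shift cm [29.9   7.33  0.5 ] turn 0.8 width 50.3 t 19.175 q6 -0.691973180150828
```

View pics/w9.png

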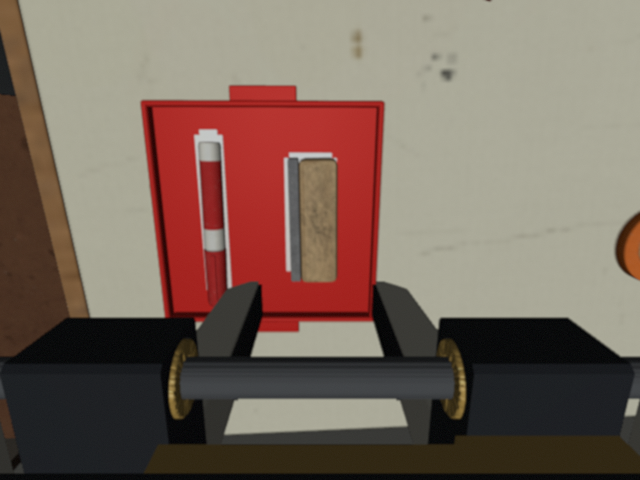

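Both pieces in the red tray sit on their outlines: marker at (212,225), squeegee at (313,219). Stapler next.

```bash
python3 -m jog '[[0.4,[6,1.5,0],0],[0.4,[12,3,0],0],[0.4,[18,4.5,0],0],[0.4,[24,6,0],0.8],[0.4,[29.9,7.3,0],0.8]]'|sed -n 2p; python3 -m jog '[[0.4,[0,0,0],0],[0.4,[0,0,0],0],[0.4,[0,0,0],0]]'|sed -n 2p
python3 - <<'E'
from h import *
p,d=read_camera('wrist');c=get_calibration('wrist');cv2.imwrite('pics/w10.png',p[:,:,::-1])
go(564,10,200,86.4)
E
```

```text
tool_pos: [0.5631, 0.0124, 0.3366]
tool_pos: [0.563, 0.009, 0.3378]
shift cm [ 0.12  0.1  13.8 ] turn -0.1 width 55.7 t 20.225 q6 -0.1177004642714462
```

View pics/w10.png

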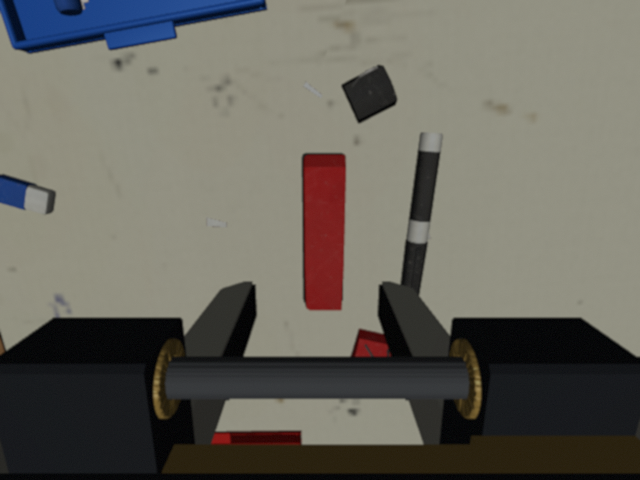

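The stapler top spans (303–345, 153–310). The black marker's left edge, about (408,230), leaves roughly 25 mm for the finger.

Run:
```python
from h import *
c=get_calibration('wrist')
a=cast([(324.5,155),(323.5,309)],.044,c)*1000;m=a.mean(0);yw=np.degrees(np.arctan2(*(a[0]-a[1])[::-1]));b=cast([(304,230),(344,230)],.044,c)*1000
print(a.round(),m,np.linalg.norm(a[0]-a[1]),np.linalg.norm(b[0]-b[1]),yw); go(m[0],m[1],202,yw)
```

```text
[[573.  68.]
 [565. -46.]] [568.80250049  10.88941184] 114.32016542677395 28.668599537001775 86.22068899643627
shift cm [ 0.24  0.57 13.6 ] turn 0.1 width 55.7 t 20.225 q6 -0.1177004642714462
```

```bash
python3 -m jog '[[0.4,[0.1,0.4,3],0],[0.4,[0.1,0.4,7],0],[0.4,[0.1,0.4,11],0],[0.4,[0.1,0.4,13],0],[0.4,[0.1,0.4,13.6],0]]' 35 | sed -n 2,4p; python3 -m jog '[[1,[0,0,0],0],[1,[0,0,0],0],[1,[0,0,0],0],[1,[0,0,0],0],[1,[0,0,0],0]]' 35; python3 -m jog '[[1,[0,0,0],0],[1,[0,0,0],0]]' 35|sed -n '2p;5,6p'; python3 -m jog '[[1,[0,0,-3],0],[1,[0,0,-7],0],[1,[0,0,-12],0],[1,[0,0,-14],0],[1,[0,0,-14],0]]';python3 - <<'E'
from h import *
p,d=read_camera('wrist');c=get_calibration('wrist');cv2.imwrite('pics/w11.png',p[:,:,::-1])
go(474,254,335,95.6)
E
```

```text
tool_pos: [0.5668, 0.0099, 0.2011]
tcp_rot: [-3.139, -0.0, 1.506]
ft_force: [-0.3, -0.8, 0.5]
time_s: 21.48
tool_pos: [0.5678, 0.0111, 0.2035]
tcp_rot: [3.14, 0.0, 1.509]
ft_force: [-0.7, -0.8, 6.2]
gripper_width: 0.0301
gripper_force: 35.0
tool_pos: [0.5678, 0.0111, 0.2035]
gripper_width: 0.0295
gripper_force: 35.0
time_s: 22.35
tool_pos: [0.5676, 0.0113, 0.3439]
tcp_rot: [3.138, 0.0, 1.509]
ft_force: [-0.1, 0.6, -4.0]
gripper_width: 0.0299
gripper_force: 35.0
shift cm [ 23.64 -10.8    0.72] turn -9.1 width 29.6 t 22.4 q6 -0.11471009028536414
```

View pics/w11.png

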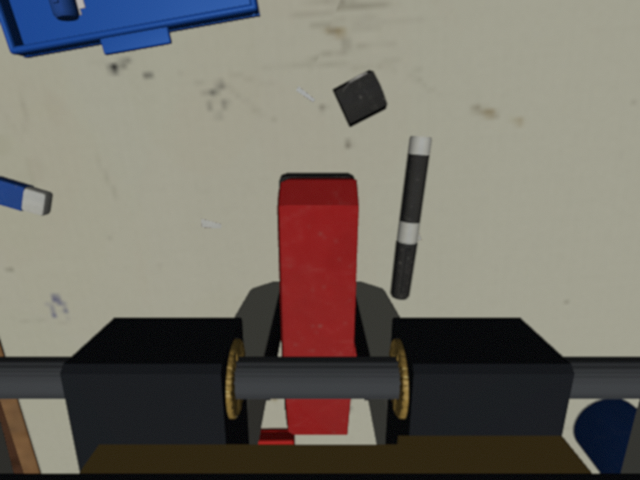

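Stapler held, its base front edge at row 174 and the top's back end at row 433. The black marker has not moved. Checking the along offset and carrying on.

```bash
python3 - <<'E'
from h import *
c=get_calibration('wrist');s=get_state();t=s['tool_pos'];y=s['tcp_rot'][2]
for uv,z in [((317,174),.012),((317,208),.044),((317,433),.044)]:
    a=cast([uv],t[2]-.2035+z,c)*1000;print((a-t[:2]*1000)@[np.cos(y),np.sin(y)])
E
python3 -m jog '[[1,[4,-2,0],-2],[1,[9,-4,0],-4],[1,[14,-6,0],-6],[1,[19,-8.5,0],-8],[1,[23.6,-10.8,0],-9]]'|sed -n 2p; python3 -m jog '[[1,[0,0,0],0],[1,[0,0,0],0],[1,[0,0,0],0]]'|sed -n 2,3p;python3 - <<'E'
from h import *
go(474,254,208.5,95.6)
E
```

```text
[57.18946099]
[48.38262117]
[-48.28519266]
tool_pos: [0.4727, 0.2549, 0.3402]
tool_pos: [0.4747, 0.2523, 0.3417]
tcp_rot: [-3.14, 0.001, 1.664]
shift cm [ 0.18 -0.04 13.32] turn -0.2 width 29.7 t 23.4 q6 0.18790614017212978
```

```bash
python3 -m jog '[[1,[0.5,0,4],0],[1,[0.5,0,8],0],[1,[0.5,0,11],0],[1,[0.5,0,13],0],[1,[0.5,0,13.3],0]]'|sed -n 2,4p; python3 -m jog '[[1,[0,0,0.1],0],[0.5,[0,0,0.1],0],[0.5,[0,0,0.1],0],[0.5,[0,0,0.1],0]]'|tail -3;  python3 -m jog '[[0.5,[0,0,-4],0],[0.5,[0,0,-9],0],[0.5,[0,0,-14],0],[0.5,[0,0,-16],0],[0.5,[-5,0,-16],0]]'|sed -n 2p; python3 -m jog '[[0.5,[-6,0,0],0],[0.5,[-12,0,0],0],[0.5,[-18,0,0],0],[0.5,[-18,0,0],0]]'|sed -n 2p
python3 - <<'E'
from h import *
p,d=read_camera('top');cv2.imwrite('pics/top1.png',p[:,:,::-1])
E
```

```text
tool_pos: [0.4738, 0.257, 0.2079]
tcp_rot: [-3.138, 0.001, 1.664]
ft_force: [-0.7, 0.6, -1.9]
ft_force: [-0.2, 0.6, -0.1]
gripper_width: 0.0459
gripper_force: 0.0
tool_pos: [0.4787, 0.2103, 0.3713]
tool_pos: [0.496, 0.0258, 0.3688]
```

View pics/top1.png

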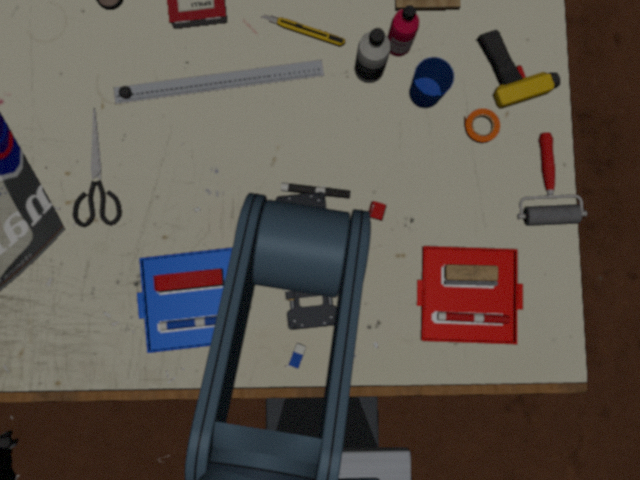

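All four pieces are in their trays: stapler (189,281), blue marker (188,323), squeegee (470,275), red marker (470,318). The black marker is unchanged at (316,190). One numeric check before handing in.

Run:
```python
from h import *
p=cv2.imread('pics/top1.png')[:,:,::-1].astype(int);c=get_calibration('top')
r=p[262:298,148:228];print('stap',rect(r[:,:,0]-r[:,:,2]>25,.048,c,(148,262)),'want 474 253 95.6')
r=p[306:330,426:512];w=cast([(434,316),(509,320)],.024,c)*1000
print('redmk',w.mean(0).round(),'want 395 -279')
w=cast([(159,325),(217,321)],.024,c)*1000;print('bluemk',w.round(),'want 394 245 (ends +-67)')
w=cast([(444,275),(498,275)],.026,c)*1000;print('sq',w.mean(0),w.round(),'want ~475+4 -283')
```

```text
stap (475, 246, 125, 30, 95.1) want 474 253 95.6
redmk [ 396. -281.] want 395 -279
bluemk [[392. 305.]
 [398. 197.]] want 394 245 (ends +-67)
sq [ 476.4395426  -282.95420464] [[ 477. -232.]
 [ 476. -334.]] want ~475+4 -283
```

```bash
python3 -c "
from workcell import *
print(close_job())"
```

```text
the job is handed in; nothing more can be done
None
```

Both kits are made up and the job was handed in at about 26 s. My last check put every piece within about 7 mm of its outline's centre; the blue marker was partly hidden by the arm in that view, and the black marker looked unmoved. No verdict came back.

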